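Lock the hold-down button into the jig's T-slot

TASK

Take the wooden hold-down button out of its storage block, drop its T-shaped foot into the slot of the plywood jig next to the thin board, and twist it a quarter turn so that the foot is locked crosswise under the slot's lips and one end of its cross-bar lies over the board. Do not shove the board about, and leave the button standing in the slot by itself.

Things in the scene. Friction and masses are not known exactly. Their poses are not given: they have to be found in the camera images.
- bar_mid (a point): Hold-down button (loose, 0.2 kg, 83 mm tall): centre of its dark wooden cross-bar, the part to grip: 100 mm long (own x), 22 mm wide (y), 46 mm tall (z, up). Starts hanging upright in the storage block's groove, bar along the groove. Fingertips must stay less than 23 mm below this point: there a disc begins that is wider than the bar
- disc (a point): Underside centre of the button's disc, 38 mm below bar_mid, straight under the bar. The disc is 46 mm across and 15 mm thick, it sticks out 12 mm on both sides of the bar; this underside rests on the rims of a slot
- foot (a point): Underside centre of the button's steel T foot, 60 mm below bar_mid. The foot is 50 mm long in the same direction as the bar, 15 mm wide, 10 mm high (its lowest 4 mm narrowed to 44 by 10 mm), and hangs from the disc on a round neck 14 mm across and 12 mm long
- bar_end_a (a point): the +x end of the button's bar, 50 mm from bar_mid at the same height; either end may be the one over the board
- bar_end_b (a point): the -x end of the button's bar, 50 mm from bar_mid at the same height
- block_top (a point): Storage block (fixed): wooden, 120 mm (x) by 80 mm (y), 36 mm high, with a groove 24 mm wide and 28 mm deep along its x; this point is in the middle of the groove at the height of the block's top
- slot_mid (a point): Jig (fixed): plywood, 180 (x) by 280 (y) by 36 mm high. Point on its T-slot's centre line, half-way along, at the height of the flat top. The slot runs along y, the jig's whole length, open at both ends: 22 mm wide between aluminium lips 8 mm thick, over a channel 60 mm wide and 18 mm deep. The foot passes lengthwise only and turns freely below the lips
- board_mid (a point): Centre of a thin wooden board (loose, 0.15 kg), 90 (x) by 160 (y) by 10 mm, flat on the jig on the slot's +x side, near edge 27 to 36 mm from the slot's centre line; at its far edge a fence 14 mm high. When the disc is seated on the jig's top, bar_mid is 38 mm above slot_mid, the bar's underside 5 mm above the board, the foot's top 4 mm below the lips
There are look-alikes about, which are no part of the job. What is shaped like the part that bears bar_mid but purple is not meant.

How it is judged:
By the outcome, as a careful person would: the job done as asked, in the order asked, and still so for the second after the job is handed in, with the robot touching nothing.
It also fails if it takes over 45 s, if anything falls off the work surface, if the arm or the gripper's body presses on something with over 40 N, if the wrist force passes 120 N, or if a joint passes its speed limit or range.

ROBOT

A 7-joint arm with a two-finger parallel gripper is mounted at the origin on the work surface. World frame = base frame: x ahead of the robot, y to its left, z up, the work surface at z = 0. Lengths are in m, angles in rad, forces in N, time in s.
With the tool pointing down it reaches from about 0.425 to 0.875 m from the base axis. Payload 4.7 kg.
Tool frame: the origin (TCP) lies on the centre line of the jaws, within the pads' length; the fingertips stand 22 mm ahead of it and the grasp point (between the pads) lies 3 mm ahead of it; y points along the fingers, z is the direction in which the jaws open and shut, and the axes are right-handed (so a half turn about y gives the same grasp; the last joint's range is limited). The gripper opens to 85 mm and grips with 20 to 120 N. Pads are 22 mm wide; open, the fingers measure 114 mm over their backs; the gripper's body (76 mm by 85 mm) begins 54 mm behind the grasp point. The pads swing forward as they close: fully open they stand 13 mm farther back than shut.
Start: joints at [-1.297, 0.321, -0.07, 1.45, 0.023, 1.371, -0.057], TCP at [0.167, 0.628, 0.253] pointing down, gripper open.
Joint ranges: [-2.86, 2.86], [-0.3, 2.09], [-1.38, 1.24], [0.06, 2.45], [-1.56, 4.7], [0.09, 2.05], [-2.69, 2.69]. Speed limits (rad/s): [2.57, 2.57, 3.14, 3.14, 3.14, 3.14, 3.14].

INTERFACE

Orientations are given as a rotation vector (axis times angle).
In Python, from rig import arm gives the robot as it stands.
- The arm moves only by the tool step_arm, never from a script. Its argument "targets" is a list of rows, each a list of 5 numbers: the gripper command: -1 is shut, 1 is fully open, values between are in proportion, then the shift along the tool's x, y, z each as a share of 0.3 m, from -1 to 1, then the turn about the tool's y as a share of pi/2 rad, from -1 to 1. In form: [[jaw, tx, ty, tz, turn], ...]. A call has 1 to 20 rows; each row shifts and turns the commanded pose from where the row before left it, along the tool's axes as they then stand; what a row does not reach is not made up. A row lasts 1/8 s, in which the tool goes at most 62.5 mm and 10.7 degrees, less where a joint would pass 70% of its speed; a pose out of reach is approached as far as the arm can. A call with a number of a shift or a turn outside -1 to 1 is refused whole. A call with a gripper value outside its range is refused whole. The fingers move at their own pace and stop on an object; "grip_force" is the grip in N (left out, the last holds). Time passes only in rows, so rows that do not move let the fingers close. It gives the time, the measured TCP pose, the force and the opening at its end, in the units of the state.
- arm.observe(): the state, without advancing time (a new reading comes with each control period).
- arm.read_camera(name): name is "scene" or "top" or "wrist"; returns a dict with "image" (384x512x3 uint8, red, green, blue), "fov_y" (degrees; the focal length in pixels is half the picture's height over the tangent of half this angle, whatever the lens; pixels are square), "cx", "cy" (the principal point, pixels), "D" ([k1, k2, p1, p2, k3] as OpenCV has them; the pictures are not rectified), "eye" and "rotation" of the camera in the world. Camera axes: x right, y down, z forward; pixel columns grow to the right and rows downward; lengths in m; the calibration is good to about 2 mm. A picture is of the moment at which its call begins. There is no depth.
- arm.finish_job(): hands the job in, once; it reports no verdict.
The state is a dict: "clock": time; "q": joint angles; "qvel": joint speeds; "effort": joint torques, N m; "tool_pos": TCP position; "ee_rot": TCP orientation; "wrist_force": force on the tool from outside, world axes, zero at the start; "torque": the same for the moment, N m; "width": opening from 0.0 (shut) to 1.0 (fully open).
Only numpy, scipy, OpenCV 4.12 (cv2) and the standard library are available. Lean on these libraries where they do the work, as an engineer would, in place of code of your own. Each camera call takes 0.05 s, during which the arm holds its last target.

## Working session

There is one attempt and no reset: what is moved stays moved. The work goes in short steps, Python scripts to look and compute and a tool call to move; the robot and the scene stay as the last step left them, time stands still between calls to the robot, and variables do not carry over. Pictures are saved under pics/ and viewed, and the job is handed in when it is done.

Besides the shell and the picture viewer there is one more tool, called after ">>>" as name(argument=value, ...), one argument or row to a line, values as JSON. step_arm: Moves the arm, as the interface text tells. Its arguments: {"type":"object","properties":{"targets":{"type":"array"},"grip_force":{"type":"number"}},"required":["targets"]}

```bash
mkdir -p pics; ls
python3 - <<'E'
from rig import arm
import cv2,numpy as np
s=arm.observe();print(s)
for n in("scene","top","wrist"):
    c=arm.read_camera(n);cv2.imwrite(f"pics/{n}0.png",c["image"][:,:,::-1]);np.savez(f"{n}0.npz",**c)
    print(n,c["fov_y"],c["cx"],c["cy"],c["D"],c["eye"],c["rotation"])
E
```

```text
pics
{'clock': 0.0, 'q': array([-1.2968738 ,  0.32180753, -0.07008817,  1.45166953,  0.02257232,
        1.37078765, -0.05694123]), 'qvel': array([-0.00023603,  0.00156694,  0.00035341, -0.00100162, -0.00063412,
        0.00044218,  0.00033757]), 'effort': array([ 1.16540486e-04, -4.93568587e+01, -3.82002415e-01, -3.14335227e+01,
        1.29284954e-02,  1.11619211e-02,  2.79372182e-05]), 'tool_pos': array([0.16689913, 0.6276994 , 0.25223627]), 'ee_rot': array([-1.56303459,  0.2041608 , -0.20388545]), 'wrist_force': array([0.08493256, 0.1048402 , 0.24435735]), 'torque': array([-0.01512246,  0.01034127,  0.01302696]), 'width': 0.9996748330669233}
scene 55.01762572667947 251.37630024785042 183.77349831209588 [0.03907073 0.         0.         0.         0.        ] [1.3589546  0.01803766 0.59099868] [-1.65023141 -1.56855355  0.88974818]
top 55.616924178903794 260.87040071401947 192.87878819745788 [-0.01576764  0.          0.          0.          0.        ] [0.3949366  0.04093149 0.98560122] [-2.16124609  2.11184051 -0.15652919]
wrist 64.27758907238537 254.15994016332374 188.55011521698756 [0.00619582 0.         0.         0.         0.        ] [0.09998172 0.64576562 0.37220433] [2.30197413 1.77015705 0.25054292]
```

View pics/scene0.png

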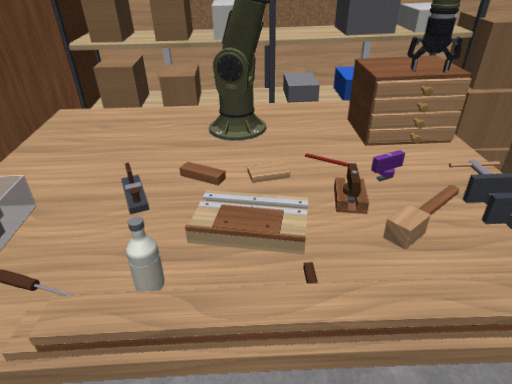

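View pics/top0.png

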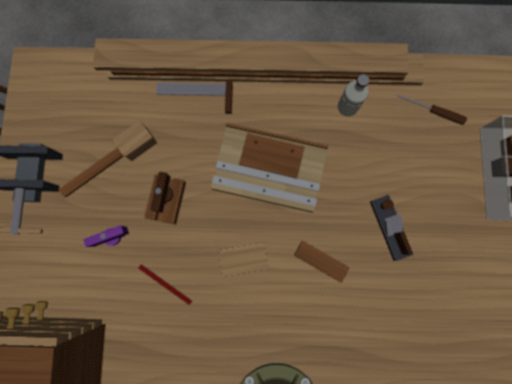

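View pics/wrist0.png

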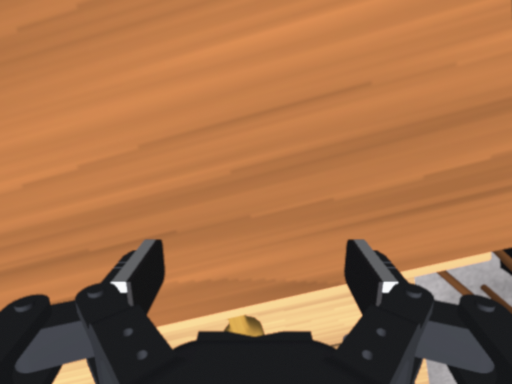

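The top view shows the block with the button near (163,195). The jig's lips run from about (215,175) to (318,195), and the board is at about (271,156). The purple decoy is at (105,237). I'll zoom in and set up the ray casting.

```bash
cat > h.py <<'E'
import numpy as np,cv2
from scipy.spatial.transform import Rotation as R
def K(c):
    f=192/np.tan(np.radians(float(c["fov_y"]))/2)
    return np.array([[f,0,float(c["cx"])],[0,f,float(c["cy"])],[0,0,1]])
def ray(c,uv):
    p=cv2.undistortPoints(np.array(uv,float).reshape(-1,1,2),K(c),np.array(c["D"],float)).reshape(-1,2)
    d=np.c_[p,np.ones(len(p))]
    return np.array(c["eye"]),R.from_rotvec(c["rotation"]).apply(d)
def onz(c,uv,z):
    e,d=ray(c,uv);return e+d*((z-e[2])/d[:,2])[:,None]
def proj(c,P):
    r=R.from_rotvec(c["rotation"]).inv()
    P=np.array(P,float).reshape(-1,3)
    q=r.apply(P-np.array(c["eye"]))
    return cv2.projectPoints(q,np.zeros(3),np.zeros(3),K(c),np.array(c["D"],float))[0].reshape(-1,2)
def load(n): return dict(np.load(n+".npz"))
def crop(c,x0,y0,x1,y1,s,name):
    im=c["image"][y0:y1,x0:x1,::-1]
    cv2.imwrite("pics/"+name,cv2.resize(im,None,fx=s,fy=s,interpolation=cv2.INTER_CUBIC))
E
python3 - <<'E'
from h import *
t=load("top0");s=load("scene0")
crop(t,135,115,335,265,4,"t1.png");crop(s,180,150,380,300,4,"s1.png")
print(onz(t,[[163,195]],.1),onz(s,[[352,182]],.08))
E
```

```text
[[0.5225045  0.29173328 0.1       ]] [[0.55774172 0.29798095 0.08      ]]
```

View pics/t1.png

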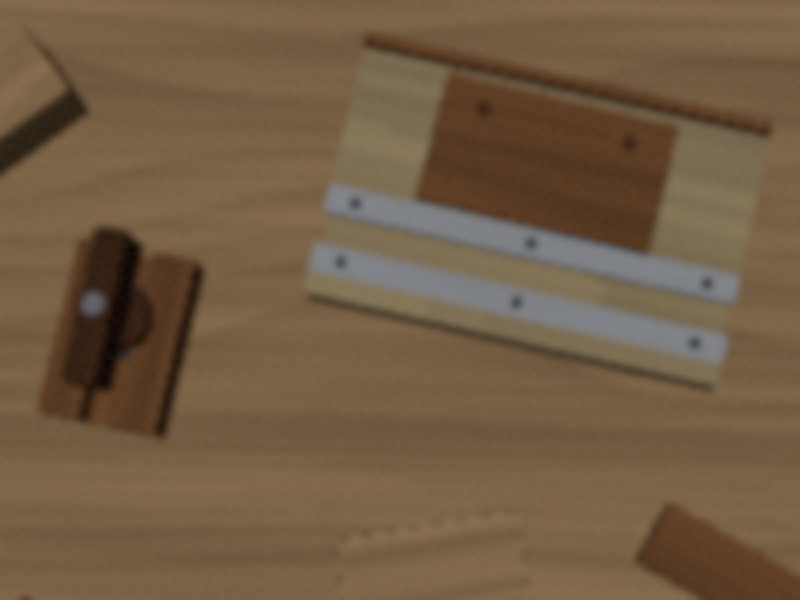

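View pics/s1.png

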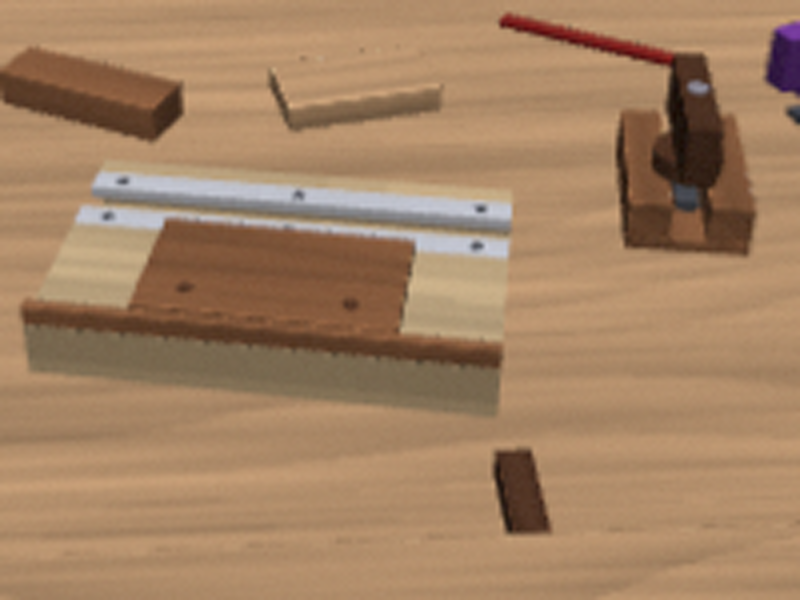

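```bash
cat > m.py <<'E'
from h import *
t=load("top0");s=load("scene0")
def lips(c,box):
    im=c["image"];hsv=cv2.cvtColor(im,cv2.COLOR_RGB2HSV)
    m=((hsv[...,1]<60)&(hsv[...,2]>90)).astype(np.uint8)
    mm=np.zeros_like(m);x0,y0,x1,y1=box;mm[y0:y1,x0:x1]=m[y0:y1,x0:x1]
    cs=sorted(cv2.findContours(mm,0,cv2.CHAIN_APPROX_NONE)[0],key=cv2.contourArea)[-2:]
    for k in cs:
        r=cv2.minAreaRect(k);b=cv2.boxPoints(r)
        P=onz(c,b,.036);print(np.round(b,1).tolist(),np.round(P[:,:2],4).tolist(),'ctr',onz(c,[r[0]],.036)[0,:2])
lips(t,(205,150,335,215));lips(s,(190,185,320,215))
T=lambda p:np.array(p)/4+[135,115]
S=lambda p:np.array(p)/4+[180,150]
print('dot',onz(t,T([[92,303]]),.097),onz(s,S([[698,88]]),.097))
# triangulate dot
e1,d1=ray(t,T([[92,303]]));e2,d2=ray(s,S([[698,88]]));A=np.c_[d1[0],-d2[0]];l=np.linalg.lstsq(A,e2-e1,rcond=None)[0];print('tri',e1+d1[0]*l[0],e2+d2[0]*l[1])
P=onz(t,T([[80,240],[40,412],[200,262],[165,435]]),.036);print('block',P[:,:2]);
for a,b in((0,1),(2,3)):
    d=P[a]-P[b];print(np.degrees(np.arctan2(d[1],d[0])),np.linalg.norm(d))
P=onz(t,T([[95,228],[63,380],[140,240]]),.097);d=P[0]-P[1];print('bar',P[:,:2],np.degrees(np.arctan2(d[1],d[0])),np.linalg.norm(d))
P=onz(s,S([[678,56],[706,56],[720,138],[688,138]]),.097);print('bar scene',P[:,:2])
P=onz(t,T([[450,73],[678,127],[417,198],[650,251]]),.046);print('board',P[:,:2],P.mean(0))
P=onz(t,T([[363,48],[770,133],[308,297],[713,388]]),.036);print('jig',P[:,:2],P.mean(0))
E
python3 m.py
```

```text
[[211.10000610351562, 182.8000030517578], [213.10000610351562, 174.1999969482422], [317.20001220703125, 197.8000030517578], [315.20001220703125, 206.39999389648438]] [[0.5675, 0.1837], [0.5909, 0.1796], [0.5334, -0.0974], [0.5105, -0.0923]] ctr [0.55037663 0.04255256]
[[214.8000030517578, 168.1999969482422], [216.8000030517578, 159.5], [320.20001220703125, 182.89999389648438], [318.20001220703125, 191.60000610351562]] [[0.6072, 0.1757], [0.6312, 0.1714], [0.5736, -0.1053], [0.5501, -0.1001]] ctr [0.59029972 0.034588  ]
[[198.8000030517578, 205.8000030517578], [199.1999969482422, 200.39999389648438], [307.1000061035156, 209.3000030517578], [306.6000061035156, 214.6999969482422]] [[0.5745, -0.1006], [0.5497, -0.1014], [0.6087, 0.1757], [0.6311, 0.1708]] ctr [0.59187799 0.0392443 ]
[[202.6999969482422, 199.5], [203.1999969482422, 192.10000610351562], [307.5, 200.10000610351562], [307.0, 207.5]] [[0.5462, -0.0926], [0.5103, -0.0937], [0.5685, 0.1836], [0.6012, 0.1766]] ctr [0.55750931 0.04645121]
dot [[0.53330439 0.30573493 0.097     ]] [[0.53637864 0.3081787  0.097     ]]
tri [0.53365133 0.3063989  0.09477193] [0.53406388 0.30899517 0.09560986]
block [[0.58517121 0.33484238]
 [0.46973072 0.35329313]
 [0.57201447 0.25366707]
 [0.45664873 0.27017756]]
-9.080730606592384 0.11690567725141529
-8.14454291174742 0.11654119860542163
bar [[0.58080113 0.30706948]
 [0.48495738 0.32043034]
 [0.57377084 0.27834464]] -7.936027499675918 0.09677053460878153
bar scene [[0.49329996 0.30650538]
 [0.49479865 0.32506185]
 [0.59730966 0.30494316]
 [0.59588379 0.28556006]]
board [[ 0.70277003  0.09067897]
 [ 0.66867294 -0.06229467]
 [ 0.61638576  0.10998013]
 [ 0.58409342 -0.04431717]] [0.64298054 0.02351181 0.046     ]
jig [[ 0.72247695  0.15092205]
 [ 0.66879401 -0.1252635 ]
 [ 0.55004958  0.18068399]
 [ 0.49570502 -0.08716577]] [0.60925639 0.02979419 0.036     ]
```

```bash
cat > plan.py <<'E'
import sys
from h import *
from rig import arm
def plan(goal,yawbar,p=True):
    """goal TCP xyz, bar yaw deg (jaw axis perpendicular) -> tool-frame deltas (shares)"""
    o=arm.observe();r=R.from_rotvec(o["ee_rot"]);M=r.as_matrix()
    zang=np.degrees(np.arctan2(M[1,2],M[0,2]))
    # rotation about tool y (down): positive turn = clockwise seen from above
    d=(yawbar+90-zang+90)%180-90
    print("t",o["clock"],"pos",o["tool_pos"].round(4),"down",M[:,1].round(4),"jaw axis",zang.round(2),"q",o["q"].round(2),"F",o["wrist_force"].round(2),"w",round(o["width"],3))
    dl=M.T@(np.array(goal)-o["tool_pos"])
    print("shift mm",(dl*1000).round(1),"shares",(dl/.3).round(4),"| yaw change deg",d.round(2),"turn share",(-d/90).round(4))
if __name__=="__main__":
    a=[float(x) for x in sys.argv[1:]];plan(a[:3],a[3])
E
python3 plan.py .533 .306 .25 -8.4
```

```text
t 0.15 pos [0.1669 0.6278 0.2525] down [-3.0e-04 -1.5e-03 -1.0e+00] jaw axis 75.12 q [-1.3   0.32 -0.07  1.45  0.02  1.37 -0.06] F [ 0.27 -0.28 -0.06] w 0.999
shift mm [ 436.5    2.8 -217. ] shares [ 1.4549  0.0094 -0.7233] | yaw change deg 6.48 turn share -0.072
```

>>> step_arm(
  targets=[
    [1,0.12,0,-0.06,0],
    [1,0.12,0,-0.06,0],
    [1,0.12,0,-0.06,0],
    [1,0.12,0,-0.06,0],
    [1,0.12,0,-0.06,0],
    [1,0.12,0,-0.06,0],
    [1,0.12,0,-0.06,0],
    [1,0.12,0,-0.06,0],
    [1,0.12,0,-0.06,0],
    [1,0.12,0,-0.06,0],
    [1,0.12,0,-0.06,0],
    [1,0.12,0,-0.06,0],
    [1,0,0,0,-0.072],
    [1,0,0,0,0],
  ],
)

```text
clock: 1.9
tool_pos: [0.529, 0.3081, 0.2529]
ee_rot: [-1.568, 0.117, -0.116]
wrist_force: [0.0, 1.5, -0.1]
width: 1.002
```

```bash
python3 plan.py .533 .306 .25 -8.4
python3 - <<'E'
from h import *
from rig import arm
c=arm.read_camera("wrist");np.savez("wrist1.npz",**c);crop(c,0,0,512,384,1.5,"w1.png")
print(proj(c,[[.533,.306,.097]]))
E
```

```text
t 1.9 pos [0.529  0.3081 0.2529] down [-8.e-04 -1.e-04 -1.e+00] jaw axis 81.48 q [-0.75  0.24  0.21  1.56 -0.05  1.35  0.89] F [ 0.01  1.5  -0.08] w 1.002
shift mm [ 4.2  2.9 -1.5] shares [ 0.0141  0.0096 -0.005 ] | yaw change deg 0.12 turn share -0.0013
[[253.06392758 181.39818487]]
```

View pics/w1.png

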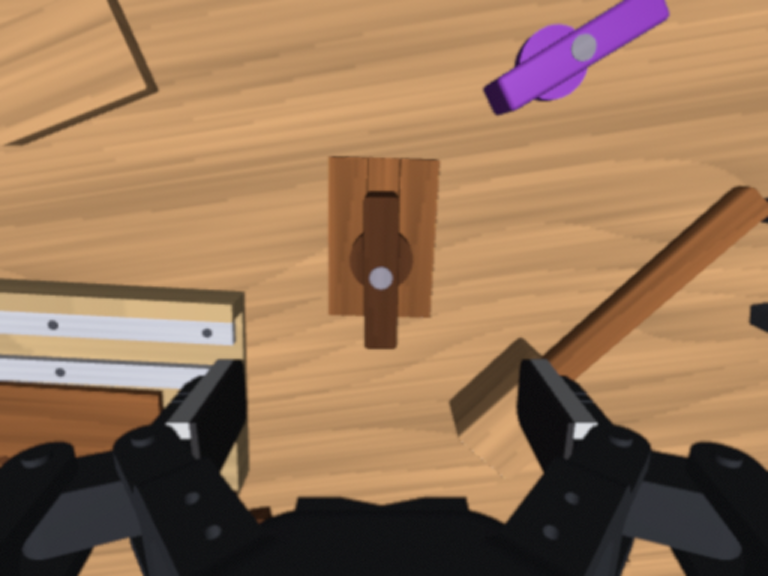

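Run:
```python
from h import *
c=load("wrist1")
P=onz(c,np.array([[365,197],[398,197],[364,348],[397,348],[380,278],[381.5,197],[380.5,348]])/1.5,.097);print(P[:,:2].round(4),P[:4,:2].mean(0),np.degrees(np.arctan2(*(P[5]-P[6])[:2][::-1])))
P=onz(c,np.array([[329,157],[439,159],[329,316],[430,318]])/1.5,.036);print(P[:,:2].round(4),P[:,:2].mean(0))
print(onz(c,np.array([[381,258]])/1.5,.051))
```

```text
[[0.4861 0.3043]
 [0.489  0.3237]
 [0.5823 0.2882]
 [0.5854 0.3096]
 [0.5368 0.3057]
 [0.4875 0.314 ]
 [0.5839 0.2989]] [0.53568608 0.30646499] 171.0929242836595
[[0.4603 0.2804]
 [0.4732 0.3573]
 [0.5783 0.2589]
 [0.5916 0.3368]] [0.52585752 0.3083524 ]
[[0.53484813 0.30652722 0.051     ]]
```

```bash
python3 plan.py .5355 .3062 .082 -8.9
```

```text
t 1.95 pos [0.5286 0.3088 0.253 ] down [-7.e-04  1.e-04 -1.e+00] jaw axis 81.51 q [-0.75  0.24  0.21  1.56 -0.05  1.35  0.89] F [-1.1   0.77  0.15] w 1.001
shift mm [  7.3 171.   -1.5] shares [ 0.0244  0.5699 -0.0052] | yaw change deg -0.41 turn share 0.0046
```

>>> step_arm(
  targets=[
    [1,0.024,0.1,-0.005,0.0046],
    [1,0,0.12,0,0],
    [1,0,0.12,0,0],
    [1,0,0.12,0,0],
    [1,0,0.06,0,0],
    [1,0,0.04,0,0],
    [1,0,0,0,0],
  ],
  grip_force=50,
)

```text
clock: 2.82
tool_pos: [0.5358, 0.3062, 0.0853]
ee_rot: [-1.568, 0.121, -0.121]
wrist_force: [-0.3, -0.3, -0.7]
width: 1.0
```

```bash
python3 plan.py .5355 .3062 .082 -8.9
python3 - <<'E'
from h import *
from rig import arm
c=arm.read_camera("wrist");crop(c,0,0,512,384,1.5,"w2.png")
E
```

```text
t 2.825 pos [0.5358 0.3062 0.0853] down [-2.e-04 -1.e-04 -1.e+00] jaw axis 81.18 q [-0.73  0.39  0.2   1.73 -0.09  1.04  0.92] F [-0.32 -0.33 -0.67] w 1.0
shift mm [-0.3  3.3 -0. ] shares [-0.0011  0.0109 -0.0001] | yaw change deg -0.08 turn share 0.0009
```

View pics/w2.png

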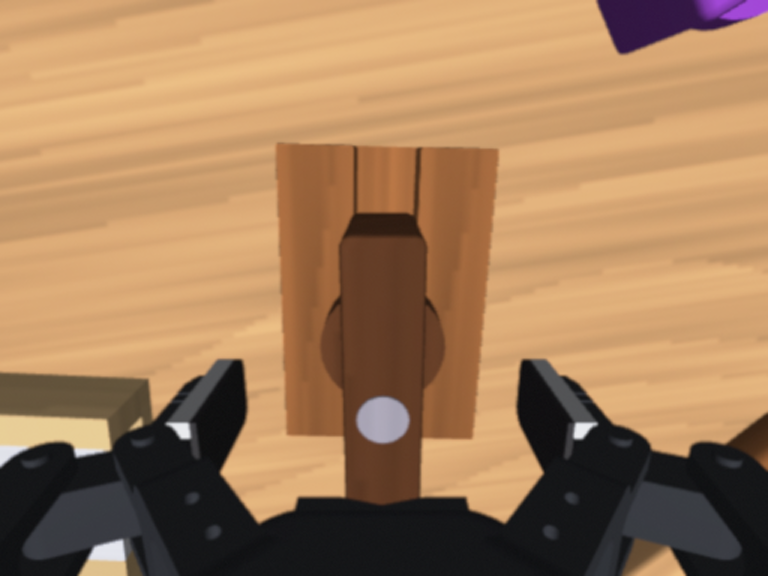

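The bar is centred between the open jaws, with the dot at (383,419) of the 1.5x picture, so I'll close.

>>> step_arm(
  targets=[
    [-1,0,0.006,0,0],
    [-1,0,0,0,0],
    [-1,0,0,0,0],
    [-1,0,0,0,0],
    [-1,0,0,0,0],
    [-1,0,0,0,0],
    [-1,0,0,0,0],
    [-1,0,0,0,0],
  ],
  grip_force=60,
)

```text
clock: 3.88
tool_pos: [0.5362, 0.3063, 0.084]
ee_rot: [-1.567, 0.12, -0.121]
wrist_force: [-0.3, 0.5, 4.2]
width: 0.245
```

>>> step_arm(
  targets=[
    [-1,0,-0.03,0,0],
    [-1,0,-0.06,0,0],
    [-1,0,-0.1,0,0],
    [-1,0,-0.12,0,0],
    [-1,0,-0.12,0,0],
    [-1,0,-0.04,0,0],
    [-1,0,0,0,0],
  ],
)

```text
clock: 4.75
tool_pos: [0.5361, 0.3059, 0.225]
ee_rot: [-1.567, 0.12, -0.122]
wrist_force: [-0.6, -0.2, -3.0]
width: 0.249
```

```bash
python3 plan.py .5703 .0386 .22 78.3
python3 - <<'E'
from h import *
from rig import arm
for n in("scene","wrist"):
    c=arm.read_camera(n);np.savez(n+"2.npz",**c);crop(c,0,0,512,384,1.5,n+"3.png")
E
```

```text
t 4.75 pos [0.5361 0.3059 0.225 ] down [ 9.e-04  6.e-04 -1.e+00] jaw axis 81.17 q [-0.74  0.26  0.21  1.59 -0.06  1.3   0.9 ] F [-0.6  -0.25 -3.03] w 0.249
shift mm [  74.8    4.9 -258.9] shares [ 0.2495  0.0164 -0.8629] | yaw change deg 87.13 turn share -0.9681
```

View pics/wrist3.png

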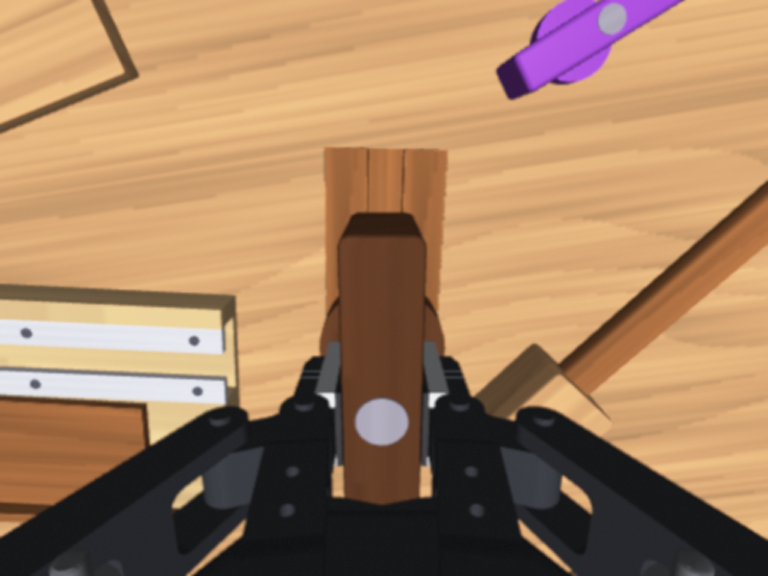

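View pics/scene3.png

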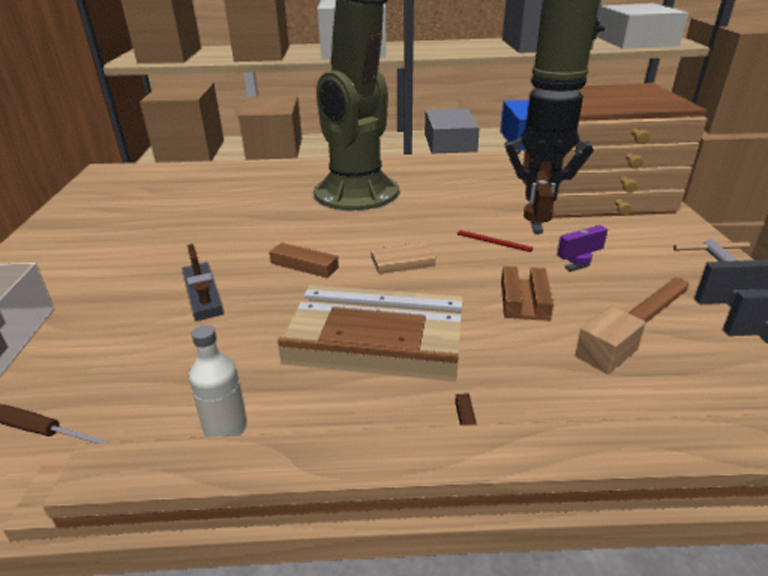

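The button is held upright and clear of the block. In the wrist view the dot is at (381,421), unchanged relative to the jaws. Next I'll carry it over the slot and turn the bar along it.

>>> step_arm(
  targets=[
    [-1,0.02,0,-0.06,0],
    [-1,0.035,0,-0.12,0],
    [-1,0.035,0,-0.12,0],
    [-1,0.035,0,-0.12,0],
    [-1,0.035,0,-0.12,0],
    [-1,0.035,0,-0.12,0],
    [-1,0.035,0,-0.12,0],
    [-1,0.02,0,-0.08,0],
    [-1,0,0,0,-0.05],
    [-1,0,0,0,-0.1],
    [-1,0,0,0,-0.1],
    [-1,0,0,0,-0.1],
    [-1,0,0,0,-0.1],
    [-1,0,0,0,-0.1],
    [-1,0,0,0,-0.1],
    [-1,0,0,0,-0.1],
    [-1,0,0,0,-0.1],
    [-1,0,0,0,-0.1],
    [-1,0,0,0,-0.018],
    [-1,0,0,0,0],
  ],
)

```text
clock: 7.35
tool_pos: [0.5685, 0.0366, 0.2154]
ee_rot: [-1.34, -0.955, 0.989]
wrist_force: [-0.1, -0.5, -2.5]
width: 0.249
```

```bash
python3 plan.py .5703 .0386 .13 78.3
python3 - <<'E'
from h import *
from rig import arm
for n in("scene","wrist","top"):
    c=arm.read_camera(n);np.savez(n+"4.npz",**c);crop(c,0,0,512,384,1.5,n+"4.png")
E
```

```text
t 7.35 pos [0.5685 0.0366 0.2154] down [-0.0179 -0.0093 -0.9998] jaw axis 161.82 q [-0.02  0.19 -0.11  1.69  0.03  1.28  2.69] F [-0.13 -0.52 -2.5 ] w 0.249
shift mm [ 3.7 85.4 -2.2] shares [ 0.0124  0.2846 -0.0075] | yaw change deg 6.48 turn share -0.072
```

View pics/wrist4.png

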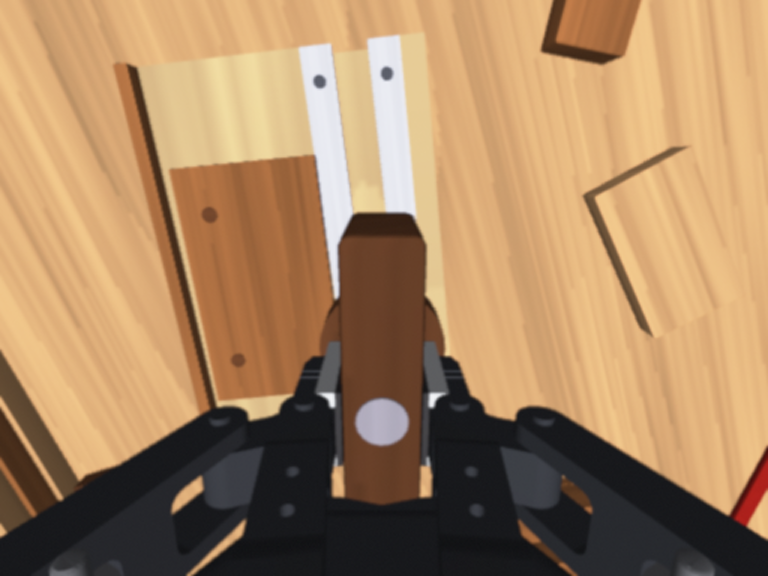

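View pics/scene4.png

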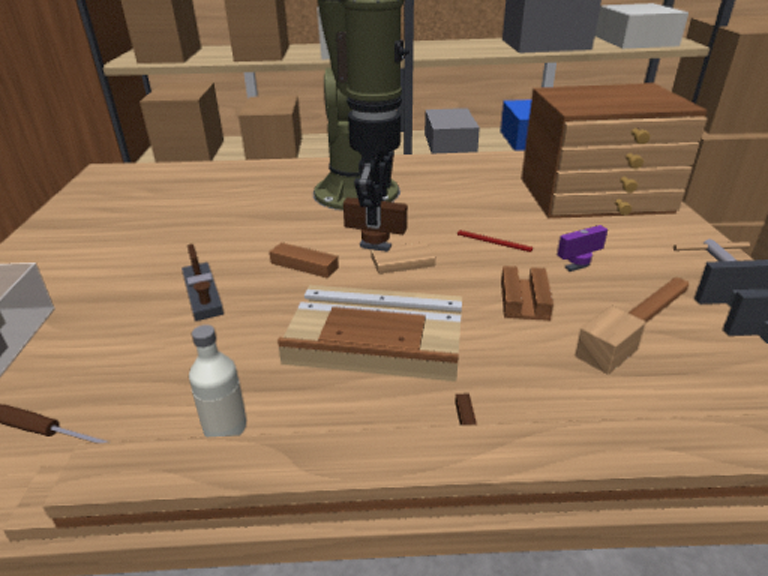

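The last joint hit its limit, so the turn came up 6.5° short and the tool is slightly tilted. I'll go the other way round by a half turn, which gives the same grasp.

>>> step_arm(
  targets=[
    [-1,0,0,0,0.06],
    [-1,0,0,0,0.11],
    [-1,0,0,0,0.11],
    [-1,0,0,0,0.11],
    [-1,0,0,0,0.11],
    [-1,0,0,0,0.11],
    [-1,0,0,0,0.11],
    [-1,0,0,0,0.11],
    [-1,0,0,0,0.11],
    [-1,0,0,0,0.11],
    [-1,0,0,0,0.11],
    [-1,0,0,0,0.11],
    [-1,0,0,0,0.11],
    [-1,0,0,0,0.11],
    [-1,0,0,0,0.11],
    [-1,0,0,0,0.11],
    [-1,0,0,0,0.11],
    [-1,0,0,0,0.11],
    [-1,0,0,0,0],
    [-1,0,0,0,0],
  ],
)

```text
clock: 10.0
tool_pos: [0.5692, 0.0388, 0.2166]
ee_rot: [-1.126, 1.363, -1.357]
wrist_force: [-0.7, -0.2, -2.8]
width: 0.251
```

```bash
python3 plan.py .5703 .0386 .13 78.3
```

```text
t 10.0 pos [0.5692 0.0388 0.2166] down [-0.0157 -0.0091 -0.9998] jaw axis -11.56 q [-0.25  0.18  0.15  1.7  -0.02  1.28 -0.3 ] F [-0.72 -0.24 -2.79] w 0.251
shift mm [-1.1 86.5  2.3] shares [-0.0036  0.2884  0.0078] | yaw change deg -0.14 turn share 0.0016
```

Run:
```python
from h import *
from rig import arm
for n in("scene","wrist"):
    c=arm.read_camera(n);np.savez(n+"5.npz",**c);crop(c,0,0,512,384,1.5,n+"5.png")
```

```text
(no output)
```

View pics/wrist5.png

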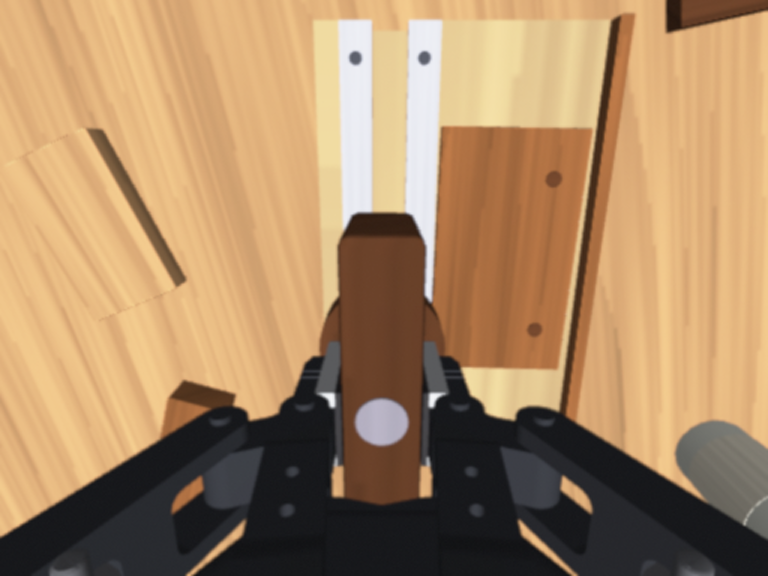

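Run:
```python
from h import *
from rig import arm
c=load("wrist5");hsv=cv2.cvtColor(c["image"],cv2.COLOR_RGB2HSV)
m=(hsv[...,1]<35)&(hsv[...,2]>180)
L=[];Rr=[]
for y in range(20,135,5):
    x=np.where(m[y,215:305])[0]+215
    g=np.where(np.diff(x)>10)[0]
    if len(g)==1: L.append((x[g[0]]+.5+.5,y));Rr.append((x[g[0]+1]-.5+.5,y))
print(L[::6],Rr[::6])
A=onz(c,L,.036);B=onz(c,Rr,.036)
n=np.array([np.cos(np.radians(-11.7)),np.sin(np.radians(-11.7))])
print("n coords L",(A[:,:2]@n).round(4)[::3],"R",(B[:,:2]@n).round(4)[::3])
C=(A+B)/2;
v=np.polyfit(C[:,1],C[:,0],1);print("yaw slot",90-np.degrees(np.arctan(v[0])),"slot centre n mean",(C[:,:2]@n).mean(), "prior",np.array([.5703,.0386])@n, 'y range',C[[0,-1],:2])
o=arm.observe();Rm=R.from_rotvec(o["ee_rot"]).as_matrix();d=Rm[:,1];p=o["tool_pos"];print(p)
# bar top edges at sample rows (1.5x pic)
top=p-d*.013;zt=top[2]
for y in(245,400):
    E=onz(c,np.array([[341.5,y],[424.5,y]] if y==245 else [[343.5,y],[421.5,y]])/1.5,zt);print("bar top",E[:,:2]@n,E.mean(0))
print("TCP n",p[:2]@n,"foot n",(p+d*.07)[:2]@n)
print('dot',onz(c,np.array([[381,421]])/1.5,zt))
```

```text
[(np.float64(248.0), 20), (np.float64(248.0), 50), (np.float64(248.0), 80), (np.float64(248.0), 110)] [(np.float64(272.0), 20), (np.float64(272.0), 50), (np.float64(271.0), 80), (np.float64(271.0), 110)]
n coords L [0.5435 0.5434 0.5433 0.5433 0.5432 0.5432 0.5431 0.543 ] R [0.5645 0.5647 0.5649 0.5642 0.5645 0.5647 0.565  0.5642]
yaw slot 78.18357065992427 slot centre n mean 0.5539630828144476 prior 0.5506231792968317 y range [[0.60098499 0.17031784]
 [0.58142749 0.0772842 ]]
[0.56918399 0.0387342  0.21655634]
bar top [0.54207947 0.56165942] [0.58152664 0.0866657  0.2295542 ]
bar top [0.54161868 0.56207388] [0.57309608 0.04607033 0.2295542 ]
TCP n 0.549503145796761 foot n 0.5485480138303899
dot [[0.57144575 0.039936   0.2295542 ]]
```

```bash
python3 plan.py .5721 .0383 .122 78.2
```

```text
t 10.1 pos [0.5692 0.0387 0.2166] down [-0.0158 -0.009  -0.9998] jaw axis -11.63 q [-0.25  0.18  0.15  1.7  -0.02  1.28 -0.3 ] F [-0.04 -0.59 -3.02] w 0.25
shift mm [-1.3 94.5  4.2] shares [-0.0043  0.315   0.0141] | yaw change deg -0.17 turn share 0.0019
```

>>> step_arm(
  targets=[
    [-1,-0.004,0.05,0.014,0],
    [-1,0,0.1,0,0],
    [-1,0,0.1,0,0],
    [-1,0,0.065,0,0],
    [-1,0,0,0,0],
    [-1,0,0,0,0],
  ],
)

```text
clock: 10.85
tool_pos: [0.5726, 0.0381, 0.1224]
ee_rot: [-1.124, 1.364, -1.36]
wrist_force: [-0.0, 0.1, -1.9]
width: 0.253
```

```bash
python3 plan.py .5721 .0383 .122 78.2
python3 - <<'E'
from h import *
from rig import arm
for n in("scene","wrist"):
    c=arm.read_camera(n);np.savez(n+"6.npz",**c)
    crop(c,0,0,512,384,1.5,n+"6.png")
    if n=="scene":crop(c,180,120,330,240,5,"s6.png")
E
```

```text
t 10.85 pos [0.5726 0.0381 0.1224] down [-0.015  -0.0089 -0.9998] jaw axis -11.73 q [-0.24  0.27  0.14  1.79 -0.03  1.1  -0.29] F [-0.03  0.14 -1.92] w 0.253
shift mm [-0.1  0.4 -0.5] shares [-0.0005  0.0012 -0.0018] | yaw change deg -0.07 turn share 0.0008
```

View pics/s6.png

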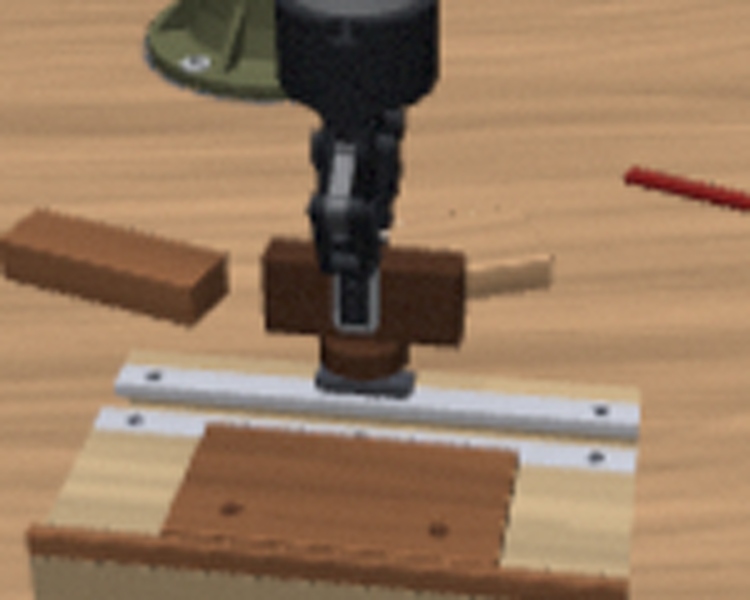

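View pics/wrist6.png

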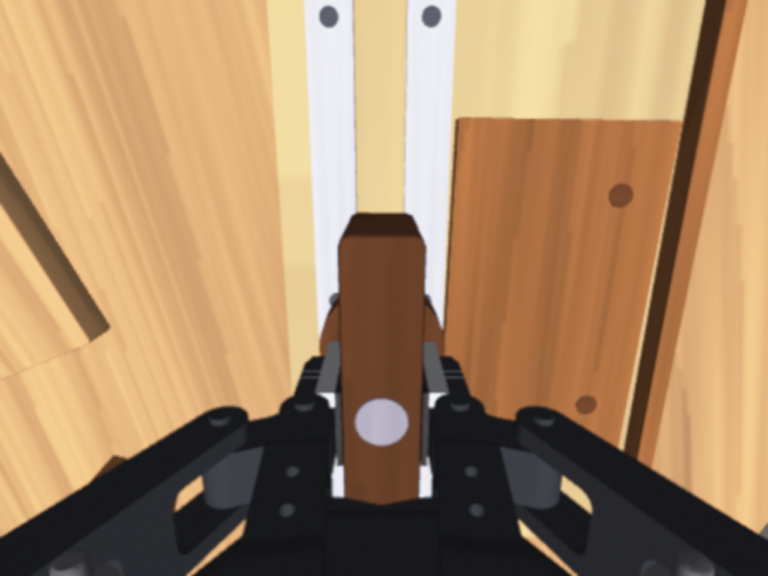

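The slot (x 355–406, centre 380.5) lines up with the bar and disc (centre 382), so I'll lower the foot in gently.

>>> step_arm(
  targets=[
    [-1,0,0.02,0,0],
    [-1,0,0.02,0,0],
    [-1,0,0.02,0,0],
    [-1,0,0.02,0,0],
    [-1,0,0,0,0],
  ],
)

```text
clock: 11.58
tool_pos: [0.5712, 0.0378, 0.0972]
ee_rot: [-1.126, 1.366, -1.359]
wrist_force: [-0.5, -0.2, -2.7]
width: 0.246
```

>>> step_arm(
  targets=[
    [-1,0,0.016,0,0],
    [-1,0,0.012,0,0],
    [-1,0,0.008,0,0],
    [-1,0,0.004,0,0],
    [-1,0,0,0,0],
  ],
)

```text
clock: 12.2
tool_pos: [0.5715, 0.0378, 0.086]
ee_rot: [-1.124, 1.365, -1.36]
wrist_force: [-0.4, -0.2, -3.1]
width: 0.251
```

```bash
python3 plan.py .5721 .0383 .084 78.2
python3 - <<'E'
from h import *
from rig import arm
c=arm.read_camera("scene");crop(c,180,120,330,240,5,"s7.png")
E
```

```text
t 12.2 pos [0.5715 0.0378 0.086 ] down [-0.0158 -0.0089 -0.9998] jaw axis -11.74 q [-0.24  0.31  0.14  1.82 -0.04  1.03 -0.29] F [-0.41 -0.23 -3.14] w 0.251
shift mm [-0.6  2.   0.5] shares [-0.0021  0.0065  0.0016] | yaw change deg -0.06 turn share 0.0007
```

View pics/s7.png

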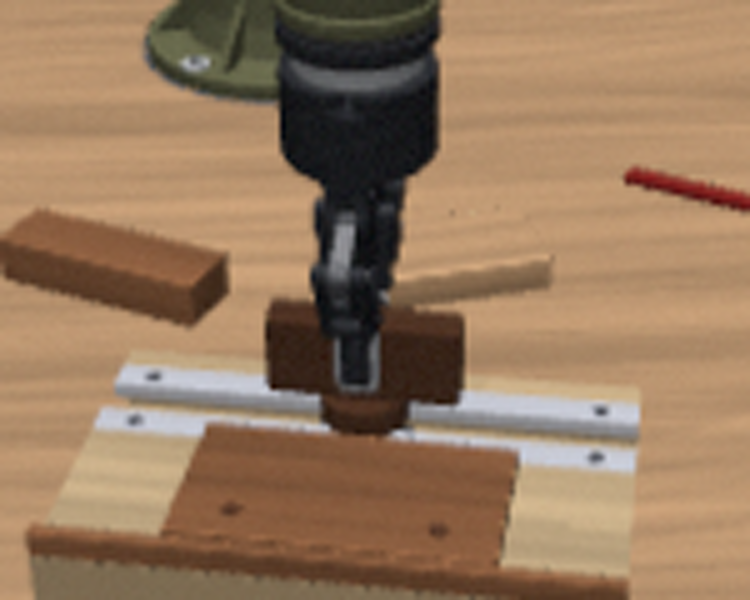

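>>> step_arm(
  targets=[
    [-1,0,0.003,0,0],
    [-1,0,0,0,-0.05],
    [-1,0,0,0,-0.1],
    [-1,0,0,0,-0.1],
    [-1,0,0,0,-0.1],
    [-1,0,0,0,-0.1],
    [-1,0,0,0,0],
  ],
)

```text
clock: 13.12
tool_pos: [0.5716, 0.0377, 0.0852]
ee_rot: [-1.421, 0.842, -0.828]
wrist_force: [-0.9, -0.5, -3.7]
width: 0.249
```

>>> step_arm(
  targets=[
    [-1,0,0,0,-0.1],
    [-1,0,0,0,-0.1],
    [-1,0,0,0,-0.1],
    [-1,0,0,0,-0.1],
    [-1,0,0,0,-0.1],
    [-1,0,0,0,-0.05],
    [-1,0,0,0,0],
  ],
)

```text
clock: 14.0
tool_pos: [0.5715, 0.0377, 0.0851]
ee_rot: [-1.575, 0.175, -0.152]
wrist_force: [0.3, -0.3, -2.7]
width: 0.248
```

```bash
python3 plan.py .5721 .0383 .084 -11.8
python3 - <<'E'
from h import *
from rig import arm
c=arm.read_camera("scene");crop(c,180,120,330,240,5,"s8.png")
c=arm.read_camera("wrist");crop(c,0,0,512,384,1.5,"w8.png")
E
```

```text
t 14.0 pos [0.5715 0.0377 0.0851] down [-0.0157 -0.0089 -0.9998] jaw axis 78.07 q [-0.04  0.31 -0.09  1.82  0.04  1.03  1.22] F [ 0.25 -0.3  -2.67] w 0.248
shift mm [0.4 1.1 0.7] shares [0.0015 0.0036 0.0024] | yaw change deg 0.13 turn share -0.0014
```

View pics/s8.png

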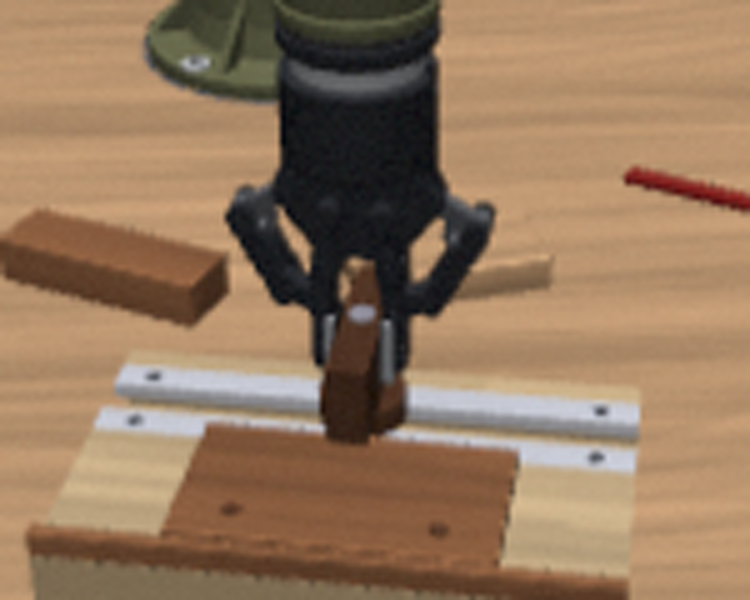

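View pics/w8.png

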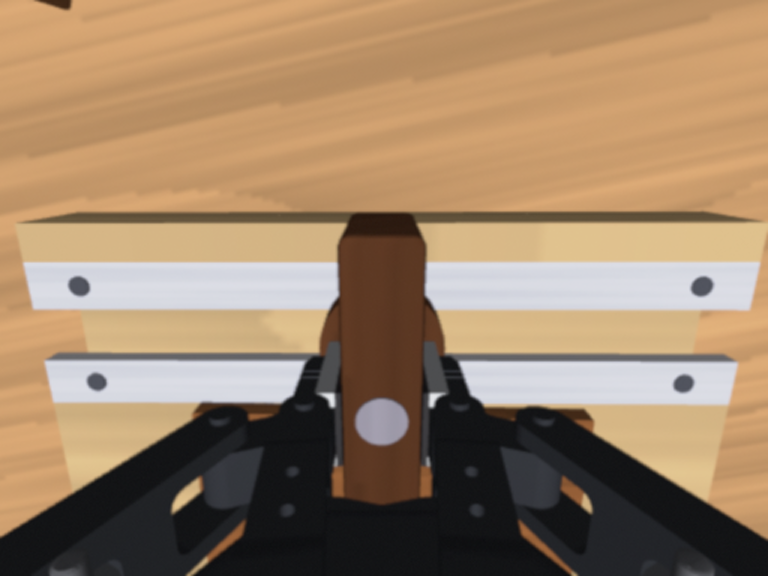

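The bar is now square across the slot, with its near end over the board and no extra force. I'll lower until the disc rests on the lips.

>>> step_arm(
  targets=[
    [-1,0,0.003,0,0],
    [-1,0,0,0,0],
  ],
)

```text
clock: 14.35
tool_pos: [0.5716, 0.0378, 0.0843]
ee_rot: [-1.575, 0.173, -0.15]
wrist_force: [0.1, 0.2, -2.7]
width: 0.245
```

>>> step_arm(
  targets=[
    [-1,0,0.003,0,0],
    [-1,0,0,0,0],
  ],
)

```text
clock: 14.6
tool_pos: [0.5716, 0.0378, 0.0842]
ee_rot: [-1.575, 0.173, -0.15]
wrist_force: [-4.0, -0.5, 4.8]
width: 0.247
```

>>> step_arm(
  targets=[
    [-0.3,0,0,0,0],
    [0,0,0,0,0],
    [0.5,0,0,0,0],
    [1,0,0,0,0],
    [1,0,0,0,0],
    [1,0,0,0,0],
  ],
  grip_force=20,
)

```text
clock: 15.35
tool_pos: [0.5715, 0.0378, 0.0833]
ee_rot: [-1.575, 0.173, -0.149]
wrist_force: [-0.1, 0.2, 0.3]
width: 1.001
```

Run:
```python
from h import *
from rig import arm
c=arm.read_camera("wrist");crop(c,0,0,512,384,1.5,"w9.png")
```

```text
(no output)
```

View pics/w9.png

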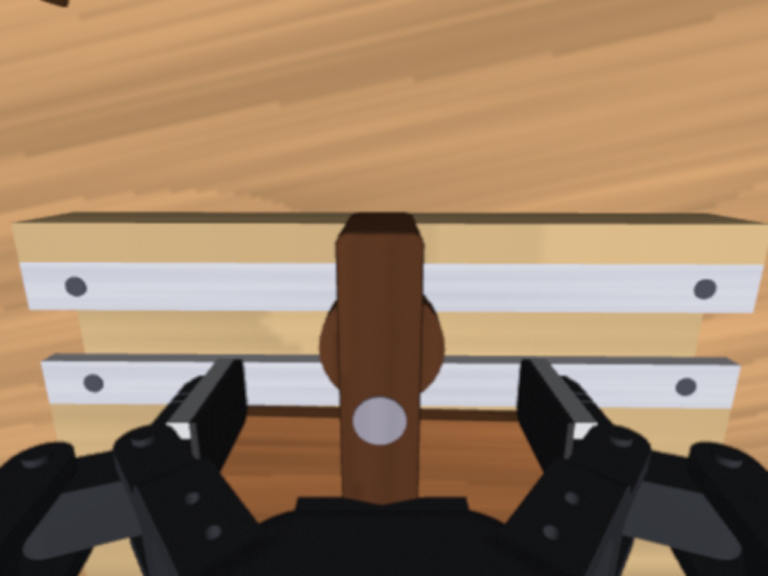

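The jaws are open and the button stands centred between them, with the dot at (380,420). Next I'll retreat straight up.

>>> step_arm(
  targets=[
    [1,0,-0.03,0,0],
    [1,0,-0.06,0,0],
    [1,0,-0.12,0,0],
    [1,0,-0.12,0,0],
    [1,0,-0.12,0,0],
    [1,0,-0.12,0,0],
    [1,-0.1,0,0,0],
    [1,-0.1,0,0,0],
    [1,0,0,0,0],
    [1,0,0,0,0],
  ],
)

```text
clock: 16.65
tool_pos: [0.5161, 0.0513, 0.2563]
ee_rot: [-1.575, 0.171, -0.151]
wrist_force: [0.3, -0.2, -0.7]
width: 0.996
```

Run:
```python
from h import *
from rig import arm
c=arm.read_camera("scene");crop(c,180,150,330,270,5,"s10.png");np.savez("scene10.npz",**c)
c=arm.read_camera("wrist");crop(c,0,0,512,384,1.5,"w10.png");np.savez("wrist10.npz",**c)
c=arm.read_camera("top");crop(c,185,100,345,220,5,"t10.png");np.savez("top10.npz",**c)
print(arm.observe()["clock"],arm.observe()["tool_pos"])
```

```text
16.8 [0.51605237 0.05122317 0.25526772]
```

View pics/s10.png

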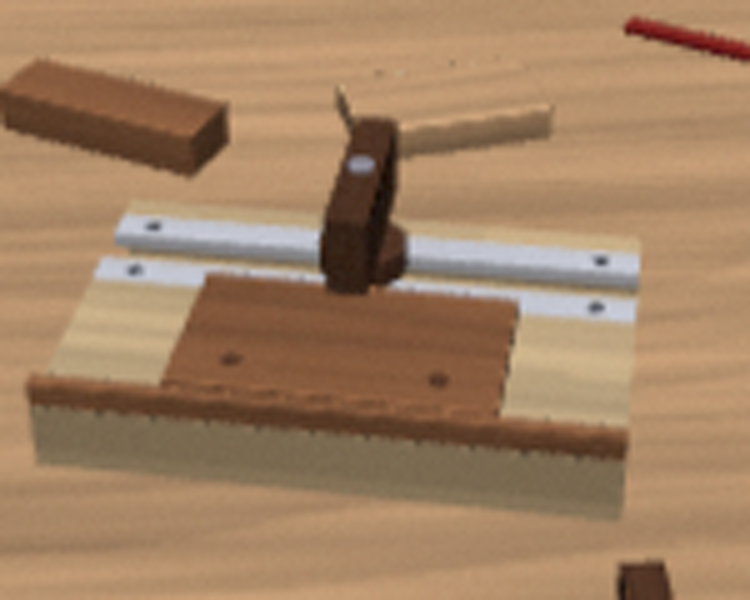

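View pics/w10.png

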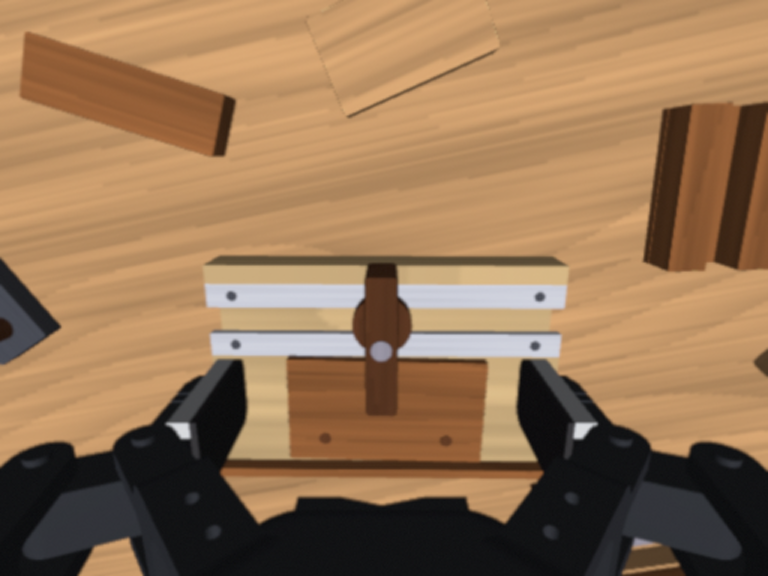

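View pics/t10.png

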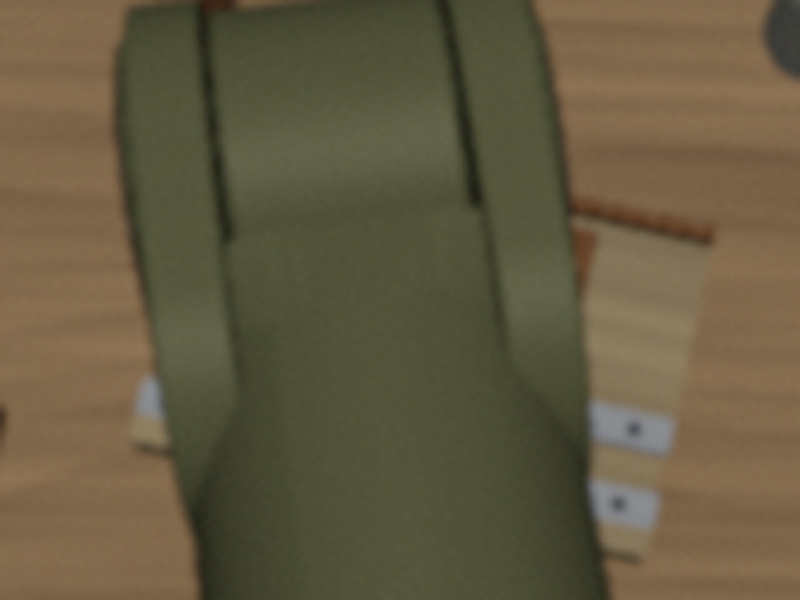

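The button stands upright across the slot with its near bar end over the board. The board's corners are where they started in the scene view: (221,205) and (284,210) both before and after. I'll hand the job in.

Run:
```python
from rig import arm
print(arm.finish_job())
```

```text
the job is handed in; nothing more can be done
None
```

The job is done and handed in at about 17 s of robot time. I took the button out of its block, lowered its foot lengthwise into the jig's slot, and twisted it a quarter turn. I then lowered it until contact (vertical force up about 7.5 N), let go, and moved the arm clear.

**Last checks:**
- **Button:** The scene and wrist pictures show it upright and crosswise, with its disc on the lips and one bar end over the board.
- **Foot:** It cannot be seen under the lips. That it is locked follows from the height (TCP at 84 mm, as expected when seated) and the jaws having turned a full 90°.
- **Board:** Its two corners near the slot are within about 1 pixel of where they started in the scene view.
- **Top camera:** The arm blocked its last view, so that check gave nothing.

**What disagreed or went wrong:**
- **First turn:** Turning the bar to line up with the slot hit the last joint's limit, so I went round the other way by a half turn. That left the tool tilted about 1° for the rest of the job, with no visible effect.
- **Slot position:** The top and wrist cameras disagreed by about 3 mm on where the slot's centre line was. I used a value in between, and the foot went in without touching.

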